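# Load a test cassette into the blood reader and start it

### The arm

A 7-joint arm with a two-finger parallel gripper is mounted at the origin on the work surface. World frame = base frame: x ahead of the robot, y to its left, z up, the work surface at z = 0. Lengths are in m, angles in rad, forces in N, time in s.
With the tool pointing down it reaches from about 0.4 to 0.85 m from the base axis. Payload 10.4 kg.
Tool frame: the origin (TCP) lies on the centre line of the jaws, within the pads' length; the fingertips stand 8 mm ahead of it and the grasp point (between the pads) lies 11 mm behind it (env.nose_length is the distance from the TCP to the fingertips, in m); z points along the fingers, y is the line along which they close (so a half turn about z gives the same grasp; the last joint's range is limited). The gripper opens to 87 mm and grips with 3 to 60 N. Pads are 19 mm wide; open, the fingers measure 117 mm over their backs; the gripper's body (75 mm by 190 mm) begins 51 mm behind the grasp point.
Start: joints at [-1.198, 0.332, -0.065, 1.46, 0.022, 1.35, -0.088], TCP at [0.241, 0.577, 0.231] pointing down, gripper open.
Joint ranges: [-2.6, 2.6], [-0.5, 2.12], [-1.47, 1.34], [0.16, 2.42], [-1.27, 4.41], [0.06, 2.06], [-2.6, 2.6]. Speed limits (rad/s): [2.22, 2.22, 2.79, 2.79, 3.14, 3.14, 3.14].

### API

Orientations are given as a unit quaternion [x, y, z, w].
In Python, from cell import telemetry, imaging, env gives the robot as it stands.
- The arm moves only by the tool carry_out, never from a script. Its argument "commands" is text: rows parted by semicolons, each of 7 numbers parted by spaces: the turn, a rotation vector about the tool's x, y, z as a fraction of full scale, then the shift along the tool's x, y, z as a fraction of full scale, then the opening, from -1 (shut) to 1 (fully open). In form: ax ay az tx ty tz fingers; .... A call has 1 to 10 rows; each row is the pose to reach, as a shift and turn from the pose commanded when the call began, along the tool's axes at that moment; what a row does not reach only later rows make up. Full scale, the value 1, is 300 mm for a shift and 30 degrees for a turn. A row lasts 1/12 s, in which the tool goes at most 41.7 mm and 7.16 degrees, less where a joint would pass 70% of its speed; a pose out of reach is approached as far as the arm can. A call with a number of a shift or a turn outside -1 to 1 is refused whole. A call with a gripper value outside its range is refused whole. The fingers move at their own pace and stop on an object; "squeeze" is the grip in N (left out, the last holds). Time passes only in rows, so rows that repeat a pose let the fingers close. It gives the time, the measured TCP pose, the force, the opening and the grip force at its end, in the units of the state.
- telemetry.state(): the state, without advancing time (a new reading comes with each control period).
- imaging.read_camera(name): name is "scene" or "top" or "wrist"; returns a dict with "pixels" (480x640x3 uint8, red, green, blue), "z_map" (480x640 float32, m along the optical axis (not along the pixel's ray), 0 where there is no reading), "intrinsics" (3x3 intrinsics, pixels), "rvec" (rotation vector, rad) and "tvec" (3), from world to camera coordinates, as OpenCV has them. Camera axes: x right, y down, z forward; pixel columns grow to the right and rows downward; lengths in m; the calibration is good to about 2 mm. A picture is of the moment at which its call begins.
- env.sign_off(): hands the job in; it is judged then, once.
Trained networks look in a picture, given as the dict that the camera call returned (one of the last four; its "shot" number tells which), for a name from the list of things; names that differ only in an ending like _2 or _b are one class to them, and where a whole thing is asked for, a point or a joint stands for the part that bears it (a point fixed in the world has none). Each returns a list of dicts, best first, with "confidence" (0 to 1); they miss things now and then, are a little off and sometimes report something else, mostly with a low value. They report only what shows in the picture. A call takes as long as a camera call.
- imaging.look_for(name, picture): "box" ([left, top, right, bottom] as shares, 0 to 1, of the picture: columns of its width, rows of its height, round what is visible of it).
The state is a dict: "time_s": time; "joints": joint angles; "qd": joint speeds; "joint_efforts": joint torques, N m; "eef_pos": TCP position; "orientation": TCP orientation; "ft_force": force on the tool from outside, world axes, zero at the start; "wrist_torque": the same for the moment, N m; "finger_gap": opening from 0.0 (shut) to 1.0 (fully open); "grasp_force": force on a finger pad.
Only numpy, scipy, OpenCV 4.12 (cv2) and the standard library are available. Lean on these libraries where they do the work, as an engineer would, in place of code of your own. Each camera call takes 0.05 s, during which the arm holds its last target. There are 200 camera calls.

### The job

Lift the wide test cassette out of the foam tray, set it down flat on the reader's loading ledge, grip plate at the rear, and let go of it. Then, by its upright grip plate, slide it into the reader's channel past the sprung ball until it clicks in, fully home; only after that press the reader's plunger all the way down to its stop, hold it there a moment and let it spring back. Leave the narrow cassette, the jar and the pen where they are.

Things in the scene. Friction and masses are not known exactly. Their poses are not given: they have to be found in the camera images.
- cassette_mid (a point): point in the wide test cassette, 55 mm behind its front end, 12 mm over its underside. Pale grey plastic, 120 mm long (x), 46 wide (y), 160 to 320 g: the front 70 mm (x = -15 to 55 from here) is a body 24 mm high, the rear 50 mm a low deck 6 mm high with an upright grip plate at its very end. Starts flat on the foam tray, front end away from the tray's wall. A similar cassette only 28 mm wide lies about 104 mm beside it, on either side
- cassette: the same wide cassette, for its orientation: x to its front end, z up; origin on its underside, straight below cassette_mid. Both front corners are cut off (from 46 to 34 mm wide over the last 12 mm); each long side has a V notch from x = 19 to 33 mm, 5 mm deep
- cassette_grip: grip plate, part of the wide cassette: upright plate across it, 10 mm thick along the cassette's x, 36 mm wide, 30 mm high, standing on the deck at the rear end (top 36 mm over the cassette's underside); origin at the centre of its foot, 60 mm behind the cassette's origin; 40 mm free in front of it. On the tray a wall as high as the plate stands 3 to 8 mm behind it: no room for a finger
- grip_mid (a point): centre of that grip plate, half-way up (15 mm over the deck, 21 mm over the cassette's underside)
- tray: fixed white foam tray, 180 mm (x = -95 to 85) by 220 mm (y), 15 mm thick, on which both cassettes lie; along its -x side stands a wall 14 mm thick, its top 51 mm above the table, its inner face 66 mm to the -x side of the origin. Origin on the table, mid-width
- reader: fixed reader; origin on the table below cassette_mid when home; x is the push direction. Floor 15 mm above the table, 100 mm wide, x = -160 to 55 mm. Cheeks (tops 35 mm above the table) narrow the way from 68 mm (x = -35) to 49 mm (x = -5); then a channel 49 mm wide to x = 55, its walls 46 mm high with lips 5 mm in over the cassette. Housing beyond x = 55: 85 long, 130 wide, 60 mm high
- reader_ledge (a point): centre of the open flat loading ledge, on its surface, 15 mm above the table; 97 mm on the -x side of the reader's origin. The ledge is 125 mm long (reader's x = -160 to -35 mm), 100 mm wide; the cassette's front end may reach in between the cheeks as it is set down
- reader_home (a point): where point cassette_mid is when the cassette is fully home, front end first, its front end against the housing: straight above the reader's origin, 27 mm above the table. The cassette's x is then along the reader's x and the grip plate is 60 mm to the -x side, outside the cheeks
- ball (a joint): sprung steel ball, 14 mm diameter, in the channel wall on the +y side at the reader's x = 28 mm, standing 5.5 mm into the channel; value: m pushed back, 0 = out, 0.006 at most. It yields 3 to 4 mm as the cassette passes (a push of about 8 N, more if the cassette is pressed down or sideways meanwhile) and springs out into the cassette's notch (under 0.003) when it is home, and holds it
- plunger (a joint): spring plunger upright on the reader's housing; value: how far it is pressed down, 0 = up, 0.010 m = at its stop; takes 3 N at first, 8 N at the stop, and springs back up when released
- plunger_top (a point): centre of the top of the plunger's round grey head (34 mm diameter); 80 mm on the +x side of the reader's origin, 80 mm above the table when up; it goes 10 mm down
- narrow_mid (a point): bystander, to be left alone: middle of the narrow cassette on the tray (55 mm behind its front end), 120 by 28 by 24 mm, with a grip plate 18 mm wide, no notches; loose
- jar: bystander: loose clear specimen jar with a white cap, 48 mm diameter, 55 mm high; origin at the centre of its underside
- pen: bystander: loose black marker pen lying on the table, 130 mm long (x), 12 mm thick; origin at the centre of its underside

How it is judged:
By the outcome, as a careful person would: the job done as asked, in the order asked, and still so for the second after the job is handed in, with the robot touching nothing.
It also fails if it takes over 67 s, if anything falls off the work surface, if the arm or the gripper's body presses on something with over 40 N, if the wrist force passes 120 N, or if a joint passes its speed limit or range.

## Working session

There is one attempt and no reset: what is moved stays moved. The work goes in short steps, Python scripts to look and compute and a tool call to move; the robot and the scene stay as the last step left them, time stands still between calls to the robot, and variables do not carry over. Pictures are saved under pics/ and viewed, at most 10 in all, crops included, and the job is handed in when it is done.

Besides the shell and the picture viewer there is one more tool, called in YAML: its name, and indented under it one key for each argument. carry_out: Moves the arm, as the interface text tells. Shift numbers are shares of 300 mm and turn numbers shares of 30 degrees, none past 1 either way. Its arguments: {"type":"object","properties":{"commands":{"type":"string"},"squeeze":{"type":"number"}},"required":["commands"]}

```bash
ls; mkdir -p pics; cat > h.py <<'E'
import numpy as np, cv2
from cell import telemetry, imaging, env
def cloud(p):
    K=p["intrinsics"];R=cv2.Rodrigues(np.array(p["rvec"]))[0];t=np.array(p["tvec"]).ravel()
    z=p["z_map"];v,u=np.mgrid[0:480,0:640]
    c=np.stack([(u-K[0,2])*z/K[0,0],(v-K[1,2])*z/K[1,1],z],-1)
    w=(c-t)@R; w[z<=0]=np.nan
    return w
def proj(p,X):
    return cv2.projectPoints(np.array(X,float).reshape(-1,3),np.array(p["rvec"]),np.array(p["tvec"]),np.array(p["intrinsics"]),None)[0].reshape(-1,2)
def save(p,n): cv2.imwrite("pics/"+n,p["pixels"][:,:,::-1])
E
python3 - <<'E'
from h import *
print(telemetry.state())
for c in ["top","scene"]:
    p=imaging.read_camera(c);save(p,c+"1.png");w=cloud(p);np.save(c+".npy",w)
    print(c,(-cv2.Rodrigues(np.array(p["rvec"]))[0].T@np.array(p["tvec"]).ravel()))
    for n in ["cassette","cassette_grip","tray","reader","plunger","narrow_mid","jar","pen"]:
        for d in imaging.look_for(n,p)[:2]:
            b=np.array(d["box"])*[640,480,640,480];print(n,round(d["confidence"],2),b.round(),w[int((b[1]+b[3])/2),int((b[0]+b[2])/2)].round(3))
E
```

```text
pics
{'time_s': 0.0, 'joints': array([-1.19763043,  0.33287909, -0.06466926,  1.46093213,  0.02160212,
        1.34990839, -0.08851631]), 'qd': array([-0.00073365, -0.00281947, -0.00038937,  0.00166972,  0.00090667,
        0.0004811 ,  0.00082231]), 'joint_efforts': array([-7.32843137e-05, -6.23242664e+01,  2.47024465e-02, -3.89897704e+01,
       -6.12985203e-02,  3.95453756e-02,  1.30033113e-04]), 'eef_pos': array([0.24082495, 0.57633268, 0.22975374]), 'orientation': array([ 1.96605804e-01,  9.80482353e-01, -7.08517570e-04, -1.02018697e-04]), 'ft_force': array([-0.06633895, -0.33022411,  0.9688918 ]), 'wrist_torque': array([ 0.01952967,  0.0025554 , -0.01725575]), 'grasp_force': 0.0, 'finger_gap': 1.0034083615339513}
top [ 0.32548976 -0.01029419  1.04907744]
cassette 0.73 [193. 192. 224. 251.] [0.558 0.228 0.037]
cassette 0.26 [195. 242. 222. 253.] [0.505 0.22  0.05 ]
cassette_grip 0.51 [200. 241. 217. 253.] [0.505 0.22  0.05 ]
tray 0.85 [171. 167. 296. 275.] [0.566 0.185 0.012]
tray 0.56 [434. 159. 454. 175.] [ 0.68  -0.213  0.077]
reader 0.74 [401. 138. 479. 300.] [ 0.593 -0.217  0.015]
plunger 0.7 [435. 160. 455. 176.] [ 0.675 -0.214  0.08 ]
plunger 0.39 [404. 140. 478. 303.] [ 0.589 -0.219  0.016]
narrow_mid 0.79 [246. 178. 274. 241.] [0.586 0.13  0.041]
jar 0.71 [320. 150. 344. 180.] [ 0.679 -0.002  0.052]
pen 0.95 [319. 267. 333. 335.] [ 0.421 -0.004  0.011]
scene [ 1.35647883 -0.0583415   0.58770166]
cassette 0.92 [454. 243. 516. 306.] [0.577 0.228 0.038]
cassette 0.51 [370. 233. 546. 344.] [0.578 0.187 0.014]
cassette_grip 0.91 [454. 243. 481. 262.] [0.515 0.216 0.041]
tray 0.66 [371. 236. 548. 344.] [0.583 0.188 0.014]
reader 0.77 [134. 257. 251. 382.] [ 0.696 -0.209  0.076]
plunger 0.62 [172. 303. 203. 324.] [ 0.686 -0.216  0.078]
narrow_mid 0.62 [402. 257. 456. 315.] [0.601 0.135 0.038]
jar 0.76 [327. 308. 359. 359.] [ 0.708 -0.008  0.046]
pen 0.7 [323. 229. 344. 269.] [ 0.436 -0.001  0.011]
```

```bash
python3 - <<'E'
from h import *
im=cv2.imread("pics/top1.png")[120:345,160:490]
cv2.imwrite("pics/top1c.png",cv2.resize(im,(792,540),interpolation=cv2.INTER_CUBIC))
im=cv2.imread("pics/scene1.png");cv2.imwrite("pics/scene1c.png",cv2.resize(im[210:400,110:570],(800,330),interpolation=cv2.INTER_CUBIC))
E
```

```text
(no output)
```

View pics/top1c.png

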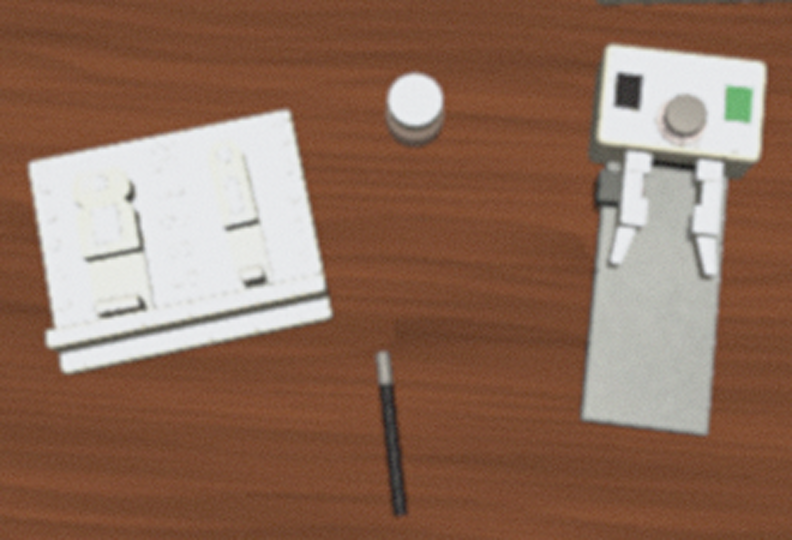

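View pics/scene1c.png

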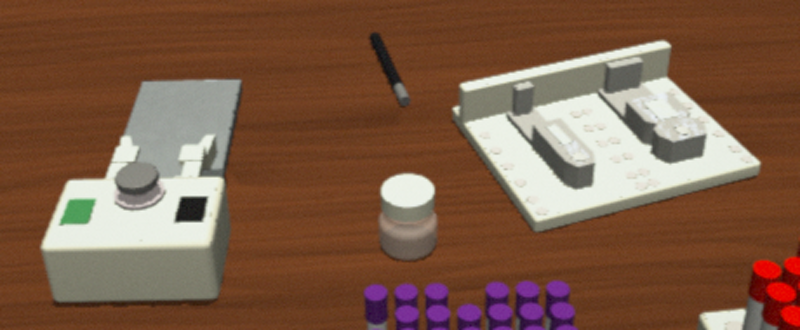

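```bash
cat >> h.py <<'E'
def rect(P):
    r=cv2.minAreaRect((P[:,:2]*1000).astype(np.float32)); return [np.round(np.array(r[0]),1),np.round(r[1],1),round(r[2],2),len(P)]
def sel(w,zlo,zhi,x,y):
    P=w.reshape(-1,3);P=P[~np.isnan(P[:,0])]
    return P[(P[:,2]>zlo)&(P[:,2]<zhi)&(P[:,0]>x[0])&(P[:,0]<x[1])&(P[:,1]>y[0])&(P[:,1]<y[1])]
E
python3 - <<'E'
from h import *
for c in ["top","scene"]:
    w=np.load(c+".npy")
    print(c)
    print("tray",rect(sel(w,.009,.021,(.4,.8),(.05,.35))))
    print("wall",rect(sel(w,.046,.056,(.4,.8),(.05,.35))))
    print("body",rect(sel(w,.034,.044,(.52,.65),(.18,.28))), sel(w,.034,.044,(.52,.65),(.18,.28)).mean(0).round(4))
    print("grip",rect(sel(w,.046,.056,(.495,.53),(.19,.25))))
    print("floor",rect(sel(w,.009,.021,(.35,.57),(-.3,-.1))))
    print("housing",rect(sel(w,.056,.066,(.5,.8),(-.35,-.1))))
    P=sel(w,.074,.09,(.5,.8),(-.35,-.1));print("plunger",rect(P),P.mean(0).round(4))
    print("pen",rect(sel(w,.005,.015,(.3,.52),(-.08,.08))),"jar",rect(sel(w,.05,.06,(.6,.8),(-.08,.08))))
E
```

```text
top
tray [array([569.5, 183.6]), array([181.3, 220.4]), 15.45, 6798]
wall [array([511.6, 167. ]), array([ 30.2, 219.2]), 15.49, 1020]
body [array([583. , 240.2]), array([71.8, 46.5]), 15.2, 815] [0.5817 0.2394 0.0389]
grip [array([504.6, 213.9]), array([47.8, 18.3]), 88.38, 153]
floor [array([ 505.4, -204.4]), array([100.7, 135. ]), 86.28, 3508]
housing [array([ 694.2, -216.1]), array([129.6,  85.1]), 85.96, 2414]
plunger [array([ 677.7, -215.6]), array([32. , 33.3]), 49.05, 249] [ 0.6769 -0.215   0.0795]
pen [array([423.6,   7.6]), array([200.4, 128. ]), 4.85, 478] jar [array([685.9,  -3. ]), array([44.3, 40.5]), 3.6, 381]
scene
tray [array([574.1, 183.8]), array([181.2, 221.8]), 15.52, 6615]
wall [array([515.1, 168. ]), array([ 32.9, 221. ]), 16.01, 881]
body [array([569.3, 236.4]), array([108.8,  48.6]), 12.21, 820] [0.588  0.2392 0.0378]
grip [array([508. , 215.3]), array([25.3, 50.5]), 0.82, 187]
floor [array([ 504.8, -203.4]), array([100.4, 133. ]), 86.01, 2366]
housing [array([ 698.4, -215.7]), array([128.3,  85.2]), 86.19, 3471]
plunger [array([ 680.9, -215.3]), array([33.1, 33.6]), 83.63, 349] [ 0.6829 -0.2147  0.0781]
pen [array([445.7,   8.9]), array([174.1,  38.9]), 23.38, 271] jar [array([689.1,  -3.5]), array([42.4, 43.4]), 63.21, 521]
```

```bash
cat >> h.py <<'E'
from scipy.spatial.transform import Rotation as Ro
def go(p,yaw,base=None):
    """target TCP p, tool-y yaw deg (pointing down) -> full command numbers"""
    s=telemetry.state(); R0=Ro.from_quat(s["orientation"]); p0=s["eef_pos"]
    a=np.radians(yaw); Y=np.array([np.cos(a),np.sin(a),0]);Z=np.array([0,0,-1.]);X=np.cross(Y,Z)
    R1=Ro.from_matrix(np.stack([X,Y,Z],1))
    rv=np.degrees((R0.inv()*R1).as_rotvec())/30; t=R0.inv().apply(np.array(p)-p0)/.3
    print("turn",rv.round(4),"shift",t.round(4),"pos",p0.round(4),"f",s["ft_force"].round(1),"gap",round(s["finger_gap"],3),"t",round(s["time_s"],1))
E
python3 -c "
from h import *
go([.565,.235,.23],105.3)"
```

```text
turn [ 3.0000e-04  0.0000e+00 -1.2658e+00] shift [-1.4358 -0.6347  0.0018] pos [0.2409 0.5767 0.2306] f [-0.1 -0.1 -0.5] gap 0.997 t 0.9
```

carry_out:
  commands: "0 0 -0.2 -0.13 -0.06 0 1;0 0 -0.4 -0.26 -0.12 0 1;0 0 -0.6 -0.39 -0.17 0 1;0 0 -0.8 -0.52 -0.23 0 1;0 0 -1 -0.65 -0.29 0 1;0 0 -1 -0.78 -0.35 0 1;0 0 -1 -0.9 -0.4 0 1;0 0 -1 -1 -0.45 0 1;0 0 -1 -1 -0.45 0 1"

```text
time_s: 1.65
eef_pos: [0.4717, 0.3286, 0.2308]
orientation: [-0.058, 0.998, -0.001, 0.001]
ft_force: [0.3, -1.3, -0.4]
finger_gap: 1.0
grasp_force: 0.0
```

```bash
python3 -c "
from h import *
go([.565,.235,.23],105.3)"
```

```text
turn [-0.0061  0.0042 -0.2873] shift [-0.2726 -0.3459  0.0044] pos [0.4717 0.3286 0.2308] f [ 0.3 -1.3 -0.4] gap 1.0 t 1.6
```

carry_out:
  commands: "0 0 -0.15 -0.1 -0.12 0 1;0 0 -0.29 -0.2 -0.25 0 1;0 0 -0.29 -0.273 -0.346 0 1;0 0 -0.29 -0.273 -0.346 0 1;0 0 -0.29 -0.273 -0.346 0 1;0 0 -0.29 -0.273 -0.346 0 1"

```text
time_s: 2.15
eef_pos: [0.5601, 0.244, 0.2304]
orientation: [-0.139, 0.99, 0.0, -0.0]
ft_force: [0.1, 1.1, -0.2]
finger_gap: 1.001
grasp_force: 0.0
```

```bash
python3 - <<'E'
from h import *
p=imaging.read_camera("wrist");save(p,"w1.png");w=cloud(p);np.save("w1.npy",w)
R=cv2.Rodrigues(np.array(p["rvec"]))[0];print("cam",-R.T@np.array(p["tvec"]).ravel(),R[2])
for n in ["cassette","cassette_grip","narrow_mid"]:
    for d in imaging.look_for(n,p)[:2]:
        print(n,round(d["confidence"],2),(np.array(d["box"])*[640,480,640,480]).round())
ok=~np.isnan(w[...,0]);print(np.histogram(w[...,2][ok],np.arange(-.01,.1,.005)))
go([.565,.235,.23],105.3)
E
```

```text
cam [0.494548   0.22450982 0.38446304] [ 0.24059407  0.06881661 -0.96818323]
cassette 0.69 [287. 152. 336. 270.]
cassette_grip 0.65 [292. 155. 332. 159.]
narrow_mid 0.81 [196. 153. 233. 273.]
(array([    0, 70169, 74052,   752, 11701, 11552,  3193,   673,   619,
        4350,   954,  1338,  3842,   458,   250,   240,   258,   266,
         257,   273,   261]), array([-0.01 , -0.005,  0.   ,  0.005,  0.01 ,  0.015,  0.02 ,  0.025,
        0.03 ,  0.035,  0.04 ,  0.045,  0.05 ,  0.055,  0.06 ,  0.065,
        0.07 ,  0.075,  0.08 ,  0.085,  0.09 ,  0.095]))
turn [ 0.0012 -0.0001  0.0285] shift [-0.0087 -0.039   0.0021] pos [0.5592 0.2455 0.2306] f [-1.   0.3  0.1] gap 1.0 t 2.4
```

View pics/w1.png

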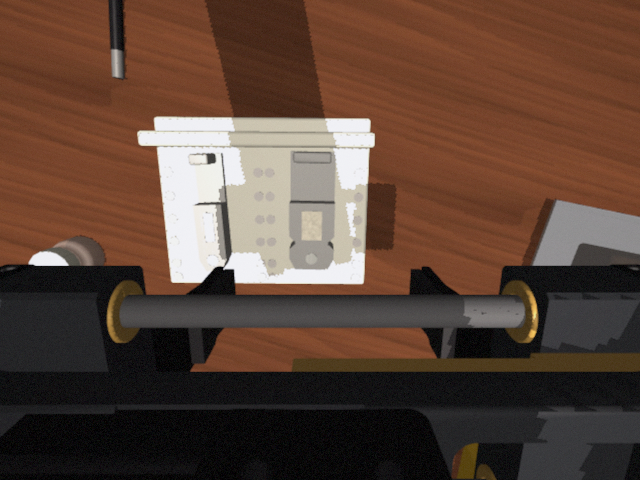

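```bash
python3 - <<'E'
from h import *
w=np.load("w1.npy")
m=np.zeros((480,640),bool);m[110:290,280:345]=1
q=w.copy();q[~m]=np.nan
P=sel(q,.033,.045,(.4,.7),(.1,.4));print("body",rect(P),P.mean(0))
P=sel(q,.046,.056,(.4,.7),(.1,.4));P=P[P[:,0]>.508];print("grip",rect(P),P.mean(0))
P=sel(q,.012+.006,.024,(.4,.7),(.1,.4));print("deck",rect(P))
m[110:290,130:385]=1;q=w.copy();q[~m]=np.nan
print("tray",rect(sel(q,.010,.020,(.4,.7),(.0,.4))),"wall",rect(sel(q,.046,.056,(.4,.7),(.0,.4))))
E
```

```text
body [array([560.2, 233.2]), array([120.3,  45.3]), 14.37, 2857] [0.58204279 0.23872562 0.03907017]
grip [array([508.7, 217.4]), array([ 7.3, 31.3]), 12.87, 163] [0.51065903 0.21329561 0.0507565 ]
deck [array([549.6, 230.1]), array([98.1, 45.7]), 14.75, 1781]
tray [array([570.8, 182.8]), array([179.9, 219.8]), 15.41, 21754] wall [array([512.6, 166.9]), array([ 29.9, 219.4]), 15.97, 4296]
```

```bash
python3 -c "
from h import *
go([.569,.2358,.026],104.8)"
```

```text
turn [ 0.0012 -0.0001  0.0451] shift [-0.0223 -0.0406  0.6821] pos [0.5592 0.2455 0.2306] f [-1.   0.3  0.1] gap 1.0 t 2.4
```

carry_out:
  commands: "0 0 0.045 -0.022 -0.04 0.1 1;0 0 0.045 -0.022 -0.04 0.22 1;0 0 0.045 -0.022 -0.04 0.35 1;0 0 0.045 -0.022 -0.04 0.45 1;0 0 0.045 -0.022 -0.04 0.52 1;0 0 0.045 -0.022 -0.04 0.52 1;0 0 0.045 -0.022 -0.04 0.52 1;0 0 0.045 -0.022 -0.04 0.52 1"

```text
time_s: 3.02
eef_pos: [0.5706, 0.2352, 0.0765]
orientation: [-0.128, 0.992, 0.001, 0.001]
ft_force: [0.8, -0.3, 0.8]
finger_gap: 0.998
grasp_force: 0.0
```

```bash
python3 -c "
from h import *
go([.569,.2358,.026],104.8)"
```

```text
turn [ 0.0014  0.0044 -0.0029] shift [0.0049 0.0031 0.1682] pos [0.5706 0.2352 0.0765] f [ 0.8 -0.3  0.8] gap 0.998 t 3.0
```

carry_out:
  commands: "0 0 0 0.005 0.003 0.06 1;0 0 0 0.005 0.003 0.12 1;0 0 0 0.005 0.003 0.168 1;0 0 0 0.005 0.003 0.168 1;0 0 0 0.005 0.003 0.168 1;0 0 0 0.005 0.003 0.168 0.3;0 0 0 0.005 0.003 0.168 0;0 0 0 0.005 0.003 0.168 -0.3;0 0 0 0.005 0.003 0.168 -0.3;0 0 0 0.005 0.003 0.168 -0.3"
  squeeze: 25

```text
time_s: 3.85
eef_pos: [0.5683, 0.2349, 0.0245]
orientation: [-0.128, 0.992, 0.0, 0.0]
ft_force: [0.5, -0.3, -0.1]
finger_gap: 0.703
grasp_force: 0.0
```

carry_out:
  commands: "0 0 0 0 0 0 -0.3;0 0 0 0 0 0 -0.3;0 0 0 0 0 0 -0.3;0 0 0 0 0 0 -0.3"

```text
time_s: 4.18
eef_pos: [0.5681, 0.2348, 0.0241]
orientation: [-0.128, 0.992, 0.0, -0.0]
ft_force: [-0.5, 0.4, 1.5]
finger_gap: 0.528
grasp_force: 25.0
```

carry_out:
  commands: "0 0 0 0 0 -0.02 -0.3;0 0 0 0 0 -0.06 -0.3;0 0 0 0 0 -0.12 -0.3;0 0 0 0 0 -0.2 -0.3;0 0 0 0 0 -0.28 -0.3;0 0 0 0 0 -0.34 -0.3;0 0 0 0 0 -0.36 -0.3;0 0 0 0 0 -0.36 -0.3"

```text
time_s: 4.85
eef_pos: [0.5691, 0.2351, 0.1345]
orientation: [-0.128, 0.992, 0.001, 0.002]
ft_force: [0.1, -0.2, -2.4]
finger_gap: 0.525
grasp_force: 25.0
```

```bash
python3 - <<'E'
from h import *
p=imaging.read_camera("scene");w=cloud(p);save(p,"s2.png")
P=sel(w,.08,.2,(.45,.68),(.15,.32))
p2=imaging.read_camera("wrist");save(p2,"w2.png");w=cloud(p2);np.save("w2.npy",w)
im=np.hstack([p["pixels"][150:390,320:620],p2["pixels"][:240,160:480]])[:,:,::-1];cv2.imwrite("pics/c2.png",im)
yaw=-3.9;c,s=np.cos(np.radians(yaw)),np.sin(np.radians(yaw))
print([-88*c+599,-88*s-209.3])
go([.511,-.203,.14],86.1)
E
```

```text
[np.float64(511.20378346246673), np.float64(-203.31465442145816)]
turn [-4.000e-04 -1.600e-03  6.192e-01] shift [ 0.5524 -1.3631 -0.0279] pos [0.5677 0.2346 0.1314] f [-0.3  0.3 -2.1] gap 0.525 t 5.0
```

View pics/c2.png

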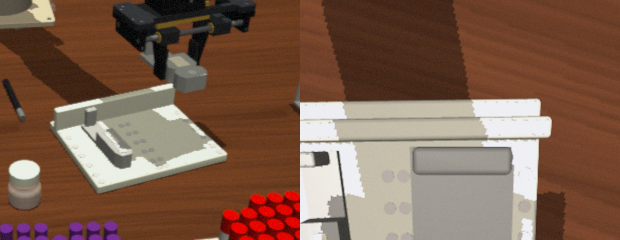

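```bash
python3 - <<'E'
from h import *
w=np.load("w2.npy").copy();m=np.zeros((480,640),bool);m[140:178,262:385]=1
z=w[...,2][m];print(np.histogram(z[~np.isnan(z)],np.arange(.1,.18,.005)))
q=w.copy();q[~m]=np.nan
P=sel(q,.154,.164,(.4,.7),(.1,.4));r=rect(P);print(r)
T=np.array([.5677,.2346]);a=np.radians(14.8);u=np.array([np.cos(a),np.sin(a)]);v=np.array([-u[1],u[0]])
d=r[0]/1000-T;print(d@u,d@v)
E
```

```text
(array([   0,    0,    0,    0,    0,  393,   87,    0,    0,    0,    0,
       2425,  313,    0,    0]), array([0.1  , 0.105, 0.11 , 0.115, 0.12 , 0.125, 0.13 , 0.135, 0.14 ,
       0.145, 0.15 , 0.155, 0.16 , 0.165, 0.17 , 0.175]))
[array([507.2, 218.2]), array([ 9.6, 36.2]), 14.68, 2738]
-0.06268212544071676 -0.0004014352179978302
```

carry_out:
  commands: "0 0 0.08 0.05 -0.12 0 -0.3;0 0 0.16 0.1 -0.25 0 -0.3;0 0 0.24 0.15 -0.37 0 -0.3;0 0 0.32 0.2 -0.5 0 -0.3;0 0 0.4 0.25 -0.62 0 -0.3;0 0 0.5 0.3 -0.75 0 -0.3;0 0 0.62 0.35 -0.87 0 -0.3;0 0 0.62 0.4 -0.99 0 -0.3;0 0 0.62 0.4 -1 0 -0.3;0 0 0.62 0.4 -1 0 -0.3"

```text
time_s: 5.78
eef_pos: [0.5267, -0.0891, 0.1309]
orientation: [0.037, 0.999, -0.0, -0.001]
ft_force: [-0.4, 0.5, -2.0]
finger_gap: 0.526
grasp_force: 25.0
```

```bash
python3 -c "
from h import *
go([.511,-.203,.14],86.1)"
```

```text
turn [-0.002  -0.0041 -0.0109] shift [ 0.0242 -0.3826 -0.03  ] pos [ 0.5267 -0.0891  0.1309] f [-0.4  0.5 -2. ] gap 0.526 t 5.8
```

carry_out:
  commands: "0 0 0 0.006 -0.1 0 -0.3;0 0 0 0.015 -0.2 0 -0.3;0 0 -0.011 0.02 -0.3 0 -0.3;0 0 -0.011 0.03 -0.36 0.05 -0.3;0 0 -0.011 0.03 -0.383 0.12 -0.3;0 0 -0.011 0.03 -0.383 0.18 -0.3;0 0 -0.011 0.03 -0.383 0.23 -0.3;0 0 -0.011 0.03 -0.383 0.25 -0.3;0 0 -0.011 0.03 -0.383 0.25 -0.3;0 0 -0.011 0.03 -0.383 0.25 -0.3"

```text
time_s: 6.62
eef_pos: [0.5113, -0.1991, 0.057]
orientation: [0.031, 1.0, 0.0, -0.0]
ft_force: [0.6, 0.3, -2.4]
finger_gap: 0.531
grasp_force: 25.0
```

```bash
python3 - <<'E'
from h import *
go([.5092,-.2032,.0255],86.1)
p=imaging.read_camera("wrist");w=cloud(p);save(p,"w3.png");np.save("w3.npy",w)
p2=imaging.read_camera("scene");save(p2,"s3.png")
im=np.hstack([p["pixels"][:300,100:540],p2["pixels"][170:470,60:400]])[:,:,::-1];cv2.imwrite("pics/c3.png",im)
go([.5092,-.2032,.0255],86.1)
E
```

```text
turn [ 0.0004 -0.0016  0.0122] shift [ 0.0061 -0.014   0.1049] pos [ 0.5113 -0.1991  0.057 ] f [ 0.6  0.3 -2.4] gap 0.531 t 6.6
turn [0.     0.0023 0.0114] shift [ 0.0084 -0.0126  0.1081] pos [ 0.5119 -0.1996  0.0579] f [-0.1 -0.  -1.2] gap 0.524 t 6.7
```

View pics/c3.png

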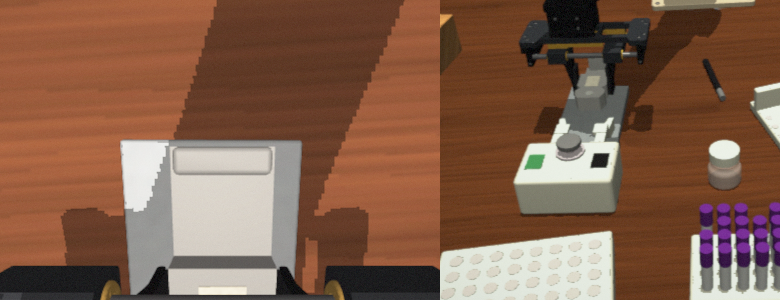

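```bash
python3 - <<'E'
from h import *
w=np.load("w3.npy")
q=w.copy();m=np.zeros((480,640),bool);m[130:260,200:420]=1;q[~m]=np.nan
L=sel(q,.009,.021,(.3,.7),(-.4,0));r=rect(L);print("ledge",r, L[:,2].mean())
m[:]=0;m[140:178,268:376]=1;q=w.copy();q[~m]=np.nan
z=q[...,2];print(np.nanpercentile(z,[5,50,95]))
P=sel(q,np.nanpercentile(z,95)-.006,.12,(.3,.7),(-.4,0));g=rect(P);print("plate",g)
T=np.array([.5116,-.1994])*1000;print(g[0]-T)
E
```

```text
ledge [array([ 473.7, -203.5]), array([100.7,  68.3]), 86.45, 9520] 0.014894889261065022
[0.0140487  0.08316395 0.08467003]
plate [array([ 448.4, -195.9]), array([36.1,  9.6]), 86.46, 2746]
[-63.2   3.5]
```

carry_out:
  commands: "0 0 0 0.008 -0.018 0 -0.3;0 0 0 0.008 -0.018 0.03 -0.3;0 0 0 0.008 -0.018 0.05 -0.3;0 0 0 0.008 -0.018 0.07 -0.3;0 0 0 0.008 -0.018 0.085 -0.3;0 0 0 0.008 -0.018 0.095 -0.3;0 0 0 0.008 -0.018 0.1 -0.3;0 0 0 0.008 -0.018 0.1 -0.3"

```text
time_s: 7.38
eef_pos: [0.5083, -0.205, 0.0267]
orientation: [0.031, 1.0, 0.0, -0.0]
ft_force: [0.5, 0.5, -2.4]
finger_gap: 0.525
grasp_force: 25.0
```

```bash
python3 -c "
from h import *
go([.509,-.205,.0245],86.45)"
```

```text
turn [ 0.0003 -0.0013 -0.0015] shift [-0.0024  0.0002  0.0072] pos [ 0.5083 -0.205   0.0267] f [ 0.5  0.5 -2.4] gap 0.525 t 7.4
```

carry_out:
  commands: "0 0 0 0 0 0.003 -0.3;0 0 0 0 0 0.006 -0.3;0 0 0 0 0 0.008 -0.3;0 0 0 0 0 0.008 -0.3;0 0 0 0 0 0.008 -0.3"

```text
time_s: 7.8
eef_pos: [0.5085, -0.2051, 0.0248]
orientation: [0.031, 1.0, 0.0, 0.0]
ft_force: [-0.3, 1.1, -3.1]
finger_gap: 0.525
grasp_force: 25.0
```

carry_out:
  commands: "0 0 0 0 0 0.003 -0.3;0 0 0 0 0 0.005 -0.3;0 0 0 0 0 0.005 -0.3;0 0 0 0 0 0.005 -0.3"

```text
time_s: 8.13
eef_pos: [0.5087, -0.2051, 0.0241]
orientation: [0.031, 1.0, 0.0, 0.0]
ft_force: [-3.3, 1.7, 8.6]
finger_gap: 0.53
grasp_force: 25.0
```

carry_out:
  commands: "0 0 0 0 0 0 0.2;0 0 0 0 0 0 0.5;0 0 0 0 0 0 0.5;0 0 0 0 0 0 0.5;0 0 0 0 0 -0.03 0.5;0 0 0 0 0 -0.1 0.5;0 0 0 0 0 -0.2 0.5;0 0 0 0 0 -0.32 0.5;0 0 0 0 0 -0.4 0.2;0 0 0 0 0 -0.4 0"

```text
time_s: 8.97
eef_pos: [0.5109, -0.2064, 0.1491]
orientation: [0.032, 0.999, -0.001, 0.004]
ft_force: [1.1, -0.4, -0.3]
finger_gap: 0.668
grasp_force: 0.0
```

```bash
python3 - <<'E'
from h import *
p=imaging.read_camera("wrist");w=cloud(p);save(p,"w4.png");np.save("w4.npy",w)
p2=imaging.read_camera("top");save(p2,"t4.png");np.save("t4.npy",cloud(p2))
im=np.hstack([p["pixels"][:300,100:540],cv2.resize(p2["pixels"][130:310,380:490],(183,300))])[:,:,::-1];cv2.imwrite("pics/c4.png",im)
go([.441,-.2,.15],-3.6)
E
```

```text
turn [0.0032 0.0035 3.    ] shift [ 0.2271  0.0035 -0.0191] pos [ 0.509  -0.2053  0.1444] f [ 0.2 -0.4 -1.1] gap 0.593 t 9.1
```

View pics/c4.png

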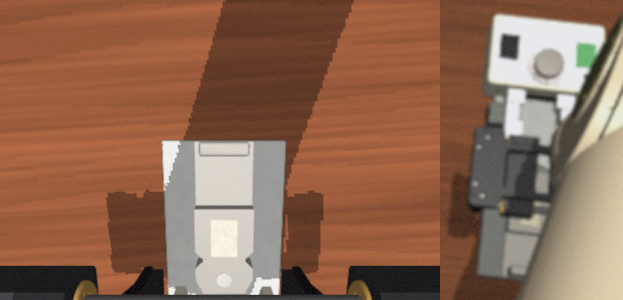

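```bash
python3 - <<'E'
from h import *
w=np.load("w4.npy")
q=w.copy();m=np.zeros((480,640),bool);m[130:270,250:400]=1;q[~m]=np.nan
L=sel(q,.009,.0185,(.3,.7),(-.4,0));print("ledge",rect(L))
P=sel(q,.046,.056,(.3,.47),(-.4,0));print("plate",rect(P))
B=sel(q,.034,.044,(.47,.7),(-.4,0));print("body",rect(B))
A=sel(q,.019,.056,(.3,.57),(-.4,0));print("all",rect(A))
q=w.copy();q[296:]=np.nan
C=sel(q,.03,.04,(.55,.62),(-.26,-.16));print("cheek",len(C),C[:,:2].min(0) if len(C) else 0,C[:,:2].max(0) if len(C) else 0)
E
```

```text
ledge [array([ 494.6, -204.7]), array([100.3, 109. ]), 86.37, 7960]
plate [array([ 445.9, -201.7]), array([35.4,  9.6]), 86.35, 749]
body [array([ 515.1, -205.9]), array([46. , 49.6]), 86.33, 3464]
all [array([ 490.5, -204.4]), array([46.2, 99. ]), 86.36, 7351]
cheek 555 [ 0.55000493 -0.25097897] [ 0.56729409 -0.16778254]
```

carry_out:
  commands: "0 0 0.23 0.05 0 0 0;0 0 0.46 0.1 0 0 0;0 0 0.69 0.16 0 0 -0.2;0 0 0.92 0.21 0 0 -0.22;0 0 1 0.21 0 0 -0.22;0 0 1 0.21 0 0 -0.22"

```text
time_s: 9.57
eef_pos: [0.4443, -0.2009, 0.1423]
orientation: [0.29, 0.957, 0.0, -0.001]
ft_force: [1.0, 0.6, 0.2]
finger_gap: 0.397
grasp_force: 0.0
```

carry_out:
  commands: "0 0 0.23 0 0 0 -0.22;0 0 0.46 0 0 0 -0.22;0 0 0.69 0 0 0 -0.22;0 0 0.92 0 0 0 -0.22;0 0 1 0 0 0 -0.22;0 0 1 0 0 0 -0.22"

```text
time_s: 10.07
eef_pos: [0.4455, -0.201, 0.1425]
orientation: [0.527, 0.85, -0.0, -0.001]
ft_force: [-0.1, 0.5, -0.3]
finger_gap: 0.387
grasp_force: 0.0
```

carry_out:
  commands: "0 0 0.23 0 0 0 -0.22;0 0 0.46 0 0 0 -0.22;0 0 0.69 0 0 0 -0.22;0 0 0.92 0 0 0 -0.22;0 0 1 0 0 0 -0.22;0 0 1 0 0 0 -0.22;0 0 1 0 0 0 -0.22;0 0 1 0 0 0 -0.22"

```text
time_s: 10.73
eef_pos: [0.4455, -0.2011, 0.143]
orientation: [0.728, 0.686, -0.0, -0.0]
ft_force: [0.5, 0.4, -1.0]
finger_gap: 0.39
grasp_force: 0.0
```

```bash
python3 -c "
from h import *
go([.4459,-.2017,.09],-3.64)"
```

```text
turn [-0.001 -0.     0.008] shift [-0.0018  0.0014  0.1765] pos [ 0.4455 -0.2011  0.143 ] f [ 0.5  0.4 -1. ] gap 0.39 t 10.7
```

carry_out:
  commands: "0 0 0.008 -0.002 0.0014 0.08 -0.22;0 0 0.008 -0.002 0.0014 0.16 -0.22;0 0 0.008 -0.002 0.0014 0.24 -0.22;0 0 0.008 -0.002 0.0014 0.3 -0.22;0 0 0.008 -0.002 0.0014 0.335 -0.22;0 0 0.008 -0.002 0.0014 0.355 -0.22;0 0 0.008 -0.002 0.0014 0.362 -0.22;0 0 0.008 -0.002 0.0014 0.362 -0.22"
  squeeze: 20

```text
time_s: 11.4
eef_pos: [0.4462, -0.2019, 0.0349]
orientation: [0.73, 0.683, 0.0, 0.0]
ft_force: [-0.7, -0.0, -0.0]
finger_gap: 0.391
grasp_force: 0.0
```

carry_out:
  commands: "0 0 0 0 0 0 -0.5;0 0 0 0 0 0 -0.9;0 0 0 0 0 0 -0.9;0 0 0 0 0 0 -0.9;0 0 0 0 0 0 -0.9;0 0 0 0 0 0 -0.9"

```text
time_s: 11.9
eef_pos: [0.4462, -0.2018, 0.035]
orientation: [0.73, 0.683, 0.0, 0.0]
ft_force: [-1.7, 0.7, 4.3]
finger_gap: 0.113
grasp_force: 20.0
```

```bash
python3 -c "
from h import *
a=np.radians(-3.64)
s=telemetry.state()['eef_pos']
go(s+.0943*np.array([np.cos(a),np.sin(a),0]),-3.64)"
```

```text
turn [ 0.0008 -0.0004 -0.0062] shift [1.000e-03 3.143e-01 1.000e-04] pos [ 0.4462 -0.2018  0.035 ] f [-1.7  0.7  4.3] gap 0.113 t 11.9
```

carry_out:
  commands: "0 0 0 0 0.01 0 -0.9;0 0 0 0 0.025 0 -0.9;0 0 0 0 0.04 0 -0.9;0 0 0 0 0.055 0 -0.9;0 0 0 0 0.07 0 -0.9;0 0 0 0 0.085 0 -0.9;0 0 0 0 0.1 0 -0.9;0 0 0 0 0.115 0 -0.9;0 0 0 0 0.12 0 -0.9;0 0 0 0 0.12 0 -0.9"

```text
time_s: 12.73
eef_pos: [0.4817, -0.2045, 0.0349]
orientation: [0.731, 0.683, -0.0, -0.0]
ft_force: [-3.3, 0.4, 7.2]
finger_gap: 0.11
grasp_force: 20.0
```

carry_out:
  commands: "0 0 0 0 0.01 0 -0.9;0 0 0 0 0.02 0 -0.9;0 0 0 0 0.03 0 -0.9;0 0 0 0 0.04 0 -0.9;0 0 0 0 0.05 0 -0.9;0 0 0 0 0.055 0 -0.9;0 0 0 0 0.055 0 -0.9"

```text
time_s: 13.32
eef_pos: [0.498, -0.2057, 0.035]
orientation: [0.731, 0.683, -0.0, -0.0]
ft_force: [-4.5, -0.0, 8.0]
finger_gap: 0.113
grasp_force: 20.0
```

carry_out:
  commands: "0 0 0 0 0.01 -0.001 -0.9;0 0 0 0 0.02 -0.0015 -0.9;0 0 0 0 0.03 -0.0015 -0.9;0 0 0 0 0.04 -0.0015 -0.9;0 0 0 0 0.05 -0.0015 -0.9;0 0 0 0 0.06 -0.0015 -0.9;0 0 0 0 0.06 -0.0015 -0.9"

```text
time_s: 13.9
eef_pos: [0.5169, -0.2067, 0.035]
orientation: [0.73, 0.683, 0.0, 0.0]
ft_force: [0.0, -0.4, -0.3]
finger_gap: 0.111
grasp_force: 20.0
```

```bash
python3 -c "
from h import *
a=np.radians(-3.64)
go(np.array([.4462,-.2018,.035])+.0943*np.array([np.cos(a),np.sin(a),0]),-3.64)"
```

```text
turn [ 0.0008  0.0008 -0.0066] shift [0.0017 0.078  0.0001] pos [ 0.5169 -0.2067  0.035 ] f [ 0.  -0.4 -0.3] gap 0.111 t 13.9
```

carry_out:
  commands: "0 0 0 0 0.01 0 -0.9;0 0 0 0 0.02 0 -0.9;0 0 0 0 0.03 0 -0.9;0 0 0 0 0.04 0 -0.9;0 0 0 0 0.05 0 -0.9;0 0 0 0 0.055 0 -0.9;0 0 0 0 0.055 0 -0.9"

```text
time_s: 14.48
eef_pos: [0.5324, -0.2081, 0.035]
orientation: [0.731, 0.683, -0.0, -0.0]
ft_force: [-3.5, -1.9, 2.1]
finger_gap: 0.115
grasp_force: 20.0
```

carry_out:
  commands: "0 0 0 0 0.007 0 -0.9;0 0 0 0 0.014 0 -0.9;0 0 0 0 0.018 0 -0.9;0 0 0 0 0.018 0 -0.9"

```text
time_s: 14.82
eef_pos: [0.539, -0.2081, 0.0351]
orientation: [0.73, 0.683, 0.0, 0.001]
ft_force: [1.7, -2.7, -2.3]
finger_gap: 0.119
grasp_force: 20.1
```

carry_out:
  commands: "0 0 0 0 0.003 0 -0.9;0 0 0 0 0.006 0 -0.9;0 0 0 0 0.009 0 -0.9;0 0 0 0 0.009 0 -0.9"

```text
time_s: 15.15
eef_pos: [0.5391, -0.2082, 0.035]
orientation: [0.731, 0.683, -0.001, -0.002]
ft_force: [-10.7, 0.3, 9.4]
finger_gap: 0.112
grasp_force: 20.0
```

carry_out:
  commands: "0 0 0 0 0.003 0 -0.9;0 0 0 0 0.004 0 -0.9;0 0 0 0 0.004 0 -0.9"

```text
time_s: 15.4
eef_pos: [0.5391, -0.2082, 0.035]
orientation: [0.731, 0.683, -0.001, -0.003]
ft_force: [-16.5, 0.8, 13.6]
finger_gap: 0.11
grasp_force: 20.0
```

Hard stop reached. I'll relax the push, release, rise, and check with the cameras.

carry_out:
  commands: "0 0 0 0 -0.006 -0.002 -0.9;0 0 0 0 -0.011 -0.003 -0.9;0 0 0 0 -0.011 -0.003 -0.7;0 0 0 0 -0.011 -0.003 -0.4;0 0 0 0 -0.011 -0.003 -0.22;0 0 0 0 -0.011 -0.003 -0.22;0 0 0 0 -0.011 -0.05 -0.22;0 0 0 0 -0.011 -0.15 -0.22;0 0 0 0 -0.011 -0.25 -0.22;0 0 0 0 -0.011 -0.35 -0.22"

```text
time_s: 16.23
eef_pos: [0.5385, -0.2079, 0.1412]
orientation: [0.73, 0.683, -0.0, -0.0]
ft_force: [0.3, -0.4, -0.3]
finger_gap: 0.384
grasp_force: 0.0
```

carry_out:
  commands: "0 0 0 0.1 -0.13 -0.05 -0.5;0 0 0 0.2 -0.26 -0.1 -1;0 0 0 0.3 -0.39 -0.1 -1;0 0 0 0.4 -0.4 -0.1 -1;0 0 0 0.4 -0.4 -0.1 -1"

```text
time_s: 16.65
eef_pos: [0.425, -0.0757, 0.1705]
orientation: [0.729, 0.685, 0.001, -0.001]
ft_force: [0.6, 0.9, 0.4]
finger_gap: 0.096
grasp_force: 0.0
```

```bash
python3 - <<'E'
from h import *
p=imaging.read_camera("top");save(p,"t5.png");w=cloud(p);np.save("t5.npy",w)
p2=imaging.read_camera("scene");save(p2,"s5.png");w2=cloud(p2);np.save("s5.npy",w2)
im=np.hstack([cv2.resize(p["pixels"][130:310,380:500],(360,540),interpolation=2),cv2.resize(p2["pixels"][240:400,130:260],(438,540),interpolation=2)])[:,:,::-1];cv2.imwrite("pics/c5.png",im)
for n,q in (("top",w),("scene",w2)):
    print(n,"plate",rect(sel(q,.046,.056,(.5,.56),(-.24,-.17))),"housing",rect(sel(q,.056,.066,(.5,.8),(-.35,-.1))),rect(sel(q,.074,.09,(.6,.8),(-.35,-.1))))
go([.68,-.2155,.13],-3.64)
E
```

```text
top plate [array([0., 0.]), array([0., 0.]), 0.0, 0] housing [array([ 694.4, -216.5]), array([128.7,  84.6]), 86.26, 2409] [array([ 677.1, -215. ]), array([33., 33.]), 4.55, 251]
scene plate [array([ 541.8, -206.4]), array([35.2, 14.1]), 84.58, 118] housing [array([ 698.1, -215.9]), array([128.3,  85.1]), 85.75, 3476] [array([ 680.1, -215.1]), array([33.5, 34.8]), 89.77, 346]
turn [ 0.0024 -0.0031  0.0016] shift [-0.4053  0.8714  0.1358] pos [ 0.4267 -0.0778  0.1706] f [-0.  -0.7  0.6] gap 0.037 t 16.8
```

View pics/c5.png

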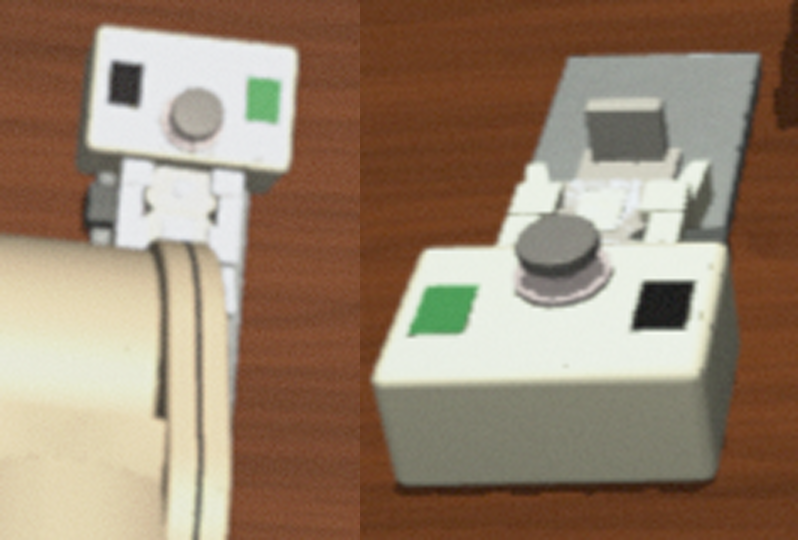

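carry_out:
  commands: "0 0 0 -0.05 0.12 0 -1;0 0 0 -0.11 0.24 0 -1;0 0 0 -0.17 0.36 0 -1;0 0 0 -0.23 0.48 0 -1;0 0 0 -0.28 0.6 0 -1;0 0 0 -0.34 0.72 0 -1;0 0 0 -0.39 0.82 0.05 -1;0 0 0 -0.403 0.867 0.1 -1;0 0 0 -0.403 0.867 0.13 -1;0 0 0 -0.403 0.867 0.13 -1"

```text
time_s: 17.58
eef_pos: [0.6773, -0.2195, 0.1273]
orientation: [0.731, 0.683, -0.002, -0.002]
ft_force: [-0.7, 0.2, 0.3]
finger_gap: 0.005
grasp_force: 0.0
```

```bash
python3 -c "
from h import *
go([.6788,-.216,.092],-3.64)"
```

```text
turn [-0.0095  0.0014 -0.0084] shift [0.0119 0.0047 0.1178] pos [ 0.6773 -0.2195  0.1273] f [-0.7  0.2  0.3] gap 0.005 t 17.6
```

carry_out:
  commands: "0 0 0 0.011 0.005 0.04 -1;0 0 0 0.011 0.005 0.08 -1;0 0 0 0.011 0.005 0.11 -1;0 0 0 0.011 0.005 0.12 -1;0 0 0 0.011 0.005 0.13 -1;0 0 0 0.011 0.005 0.135 -1;0 0 0 0.011 0.005 0.14 -1;0 0 0 0.011 0.005 0.145 -1;0 0 0 0.011 0.005 0.15 -1;0 0 0 0.011 0.005 0.15 -1"

```text
time_s: 18.42
eef_pos: [0.6805, -0.2152, 0.0865]
orientation: [0.73, 0.683, 0.0, 0.0]
ft_force: [0.6, 0.5, 4.1]
finger_gap: 0.004
grasp_force: 1.9
```

carry_out:
  commands: "0 0 0 0 0 0.005 -1;0 0 0 0 0 0.01 -1;0 0 0 0 0 0.012 -1;0 0 0 0 0 0.012 -1"

```text
time_s: 18.75
eef_pos: [0.6805, -0.2152, 0.0827]
orientation: [0.73, 0.683, 0.0, 0.0]
ft_force: [-1.5, -0.0, 6.3]
finger_gap: 0.01
grasp_force: 2.8
```

carry_out:
  commands: "0 0 0 0 0 0.005 -1;0 0 0 0 0 0.01 -1;0 0 0 0 0 0.014 -1;0 0 0 0 0 0.016 -1;0 0 0 0 0 0.018 -1;0 0 0 0 0 0.018 -1"

```text
time_s: 19.25
eef_pos: [0.6805, -0.2152, 0.0785]
orientation: [0.73, 0.683, 0.0, 0.0]
ft_force: [-4.5, 2.3, 12.7]
finger_gap: 0.003
grasp_force: 6.6
```

Force has jumped at the stop; press slightly more and hold.

carry_out:
  commands: "0 0 0 0 0 0.002 -1;0 0 0 0 0 0.003 -1;0 0 0 0 0 0.003 -1;0 0 0 0 0 0.003 -1;0 0 0 0 0 0.003 -1;0 0 0 0 0 0.003 -1;0 0 0 0 0 0.003 -1;0 0 0 0 0 0.003 -1;0 0 0 0 0 0.003 -1"

```text
time_s: 20.0
eef_pos: [0.6806, -0.2152, 0.0784]
orientation: [0.73, 0.683, 0.001, 0.0]
ft_force: [-6.9, 2.5, 18.9]
finger_gap: 0.01
grasp_force: 9.4
```

carry_out:
  commands: "0 0 0 0 0 -0.01 -1;0 0 0 0 0 -0.03 -1;0 0 0 0 0 -0.06 -1;0 0 0 0 0 -0.12 -1;0 0 0 0 0 -0.22 -1;0 0 0 0 0 -0.32 -1;0 0 0 0.1 -0.1 -0.35 -1;0 0 0 0.2 -0.22 -0.35 -1;0 0 0 0.3 -0.34 -0.35 -1;0 0 0 0.4 -0.4 -0.35 -1"

```text
time_s: 20.83
eef_pos: [0.5686, -0.092, 0.1809]
orientation: [0.731, 0.682, -0.0, -0.0]
ft_force: [0.9, -0.1, 1.0]
finger_gap: 0.003
grasp_force: 0.0
```

carry_out:
  commands: "0 0 0 0.1 -0.1 0 -1;0 0 0 0.2 -0.1 0 -1;0 0 0 0.3 -0.1 0 -1;0 0 0 0.3 -0.1 0 -1;0 0 0 0.3 -0.1 0 -1;0 0 0 0.3 -0.1 0 -1"

```text
time_s: 21.33
eef_pos: [0.5471, -0.0004, 0.1812]
orientation: [0.731, 0.683, -0.0, 0.0]
ft_force: [-0.0, -0.7, 0.5]
finger_gap: 0.007
grasp_force: 0.0
```

```bash
python3 - <<'E'
from h import *
p=imaging.read_camera("top");save(p,"t6.png");w=cloud(p)
p2=imaging.read_camera("scene");save(p2,"s6.png");w2=cloud(p2)
im=np.hstack([cv2.resize(p["pixels"][130:310,380:500],(320,480),interpolation=2),cv2.resize(p2["pixels"][220:400,110:290],(480,480),interpolation=2)])[:,:,::-1];cv2.imwrite("pics/c6.png",im)
for n,q in (("top",w),("scene",w2)):
    P=sel(q,.066,.09,(.6,.75),(-.3,-.15))
    print(n,"plate",rect(sel(q,.046,.056,(.5,.56),(-.24,-.17))),"pl",rect(P),np.median(P[:,2]),"jar",rect(sel(q,.05,.06,(.6,.8),(-.04,.04))),"narrow",rect(sel(q,.034,.044,(.53,.68),(.1,.165))))
go([.5,0,.2],-3.6)
E
```

```text
top plate [array([ 537.6, -206.6]), array([36.2, 10.3]), 86.82, 104] pl [array([ 677.3, -216. ]), array([33. , 35.3]), 8.7, 257] 0.07954952422897592 jar [array([0., 0.]), array([0., 0.]), 0.0, 0] narrow [array([589.4, 133.3]), array([119.9,  28. ]), 17.21, 501]
scene plate [array([ 540.6, -205.7]), array([36.4, 13. ]), 87.77, 112] pl [array([ 680.3, -215.4]), array([33.7, 33.9]), 49.08, 373] 0.0783154470211544 jar [array([688.7,  -3.9]), array([41.6, 44.1]), 83.76, 525] narrow [array([588.7, 133.1]), array([130.1,  31. ]), 16.79, 631]
turn [-0.0003  0.001  -0.0121] shift [-0.0067 -0.1571 -0.0629] pos [ 0.5472 -0.0013  0.1811] f [ 0.5 -0.5 -0.4] gap 0.011 t 21.4
```

View pics/c6.png

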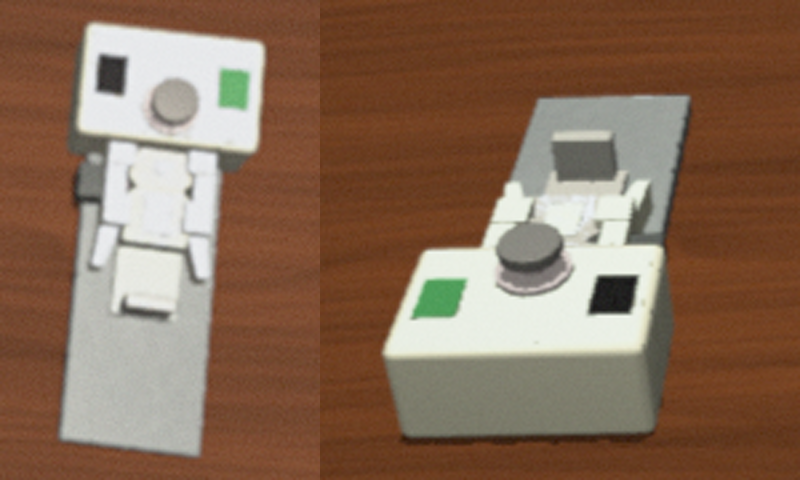

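```bash
python3 -c "
from h import *
print(env.sign_off())"
```

```text
the job is handed in; nothing more can be done
None
```

The wide cassette is fully home in the reader's channel. It hit a hard stop, and the final pictures put it at the home position. The plunger was then pressed to its stop, held about 0.7 s, and sprang back up. The narrow cassette, jar and pen were not touched, and I handed the job in at about 21 s.

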